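# Draw the transport lock key out of the equipment case

## Robot

A 6-joint arm with a two-finger parallel gripper is mounted at the origin on the work surface. World frame = base frame: x ahead of the robot, y to its left, z up, the work surface at z = 0. Lengths are in m, angles in rad, forces in N, time in s.
With the tool pointing down it reaches from about 0.375 to 0.9 m from the base axis. Payload 3.1 kg.
Tool frame: the origin (TCP) lies at the very end of the fingers, on their centre line; the grasp point (between the pads) lies 19 mm behind it; z points along the fingers, y is the direction in which the jaws open and shut (so a half turn about z gives the same grasp; the last joint's range is limited). The gripper opens to 87 mm and grips with 3 to 60 N. Pads are 19 mm wide; open, the fingers measure 117 mm over their backs; the gripper's body (75 mm by 190 mm) begins 51 mm behind the grasp point.
Start: joints at [1.105, 0.527, 1.433, -0, 1.181, -0.178], TCP at [0.177, 0.599, 0.223] pointing down, gripper open.
Joint ranges: [-3.08, 3.08], [-0.75, 2.2], [0.22, 2.44], [-1.43, 4.57], [0, 2.65], [-2.85, 2.85]. Speed limits (rad/s): [2.79, 2.79, 3.14, 3.14, 3.14, 3.14].

## Interface

Orientations are given as a unit quaternion [x, y, z, w].
In Python, from rig import robot, optics gives the robot as it stands.
- The arm moves only by the shell command python3 -m inch 'ROWS' [FORCE]. ROWS is JSON, a list of rows, each an object of numbers: "ax", "ay", "az": the turn, a rotation vector about the tool's x, y, z in rad; "dx", "dy", "dz": the shift along the tool's x, y, z in mm; "gripper": the opening in per cent of the stroke, from 0 (shut) to 100 (fully open). In form: [{"ax": .., "ay": .., "az": .., "dx": .., "dy": .., "dz": .., "gripper": ..}, ...]. A call has 1 to 8 rows; each row shifts and turns the commanded pose from where the row before left it, along the tool's axes as they then stand; what a row does not reach is not made up. A row lasts 1/10 s, in which the tool goes at most 50 mm and 8.59 degrees, less where a joint would pass 70% of its speed; a pose out of reach is approached as far as the arm can. A call with a gripper value outside its range is refused whole. The fingers move at their own pace and stop on an object; FORCE is the grip in N (left out, the last holds). Time passes only in rows, so rows that do not move let the fingers close. It gives the time, the measured TCP pose, the force and the opening at its end, in the units of the state.
- robot.get_obs(): the state, without advancing time (a new reading comes with each control period).
- optics.camera(name): name is "scene" or "top" or "wrist"; returns a dict with "img" (420x560x3 uint8, red, green, blue), "depth" (420x560 float32, m along the optical axis (not along the pixel's ray), 0 where there is no reading), "camera_matrix" (3x3 intrinsics, pixels), "k1" (the pictures are not rectified: a ray, as slopes to the right and down, at radius r is drawn at 1 + k1 r^2 times it, then the intrinsics apply), "position" and "attitude" of the camera in the world. Camera axes: x right, y up, looking along -z (the intrinsics and any distortion apply to the point x, -y, -z); pixel columns grow to the right and rows downward; lengths in m; the calibration is good to about 2 mm. A picture is of the moment at which its call begins.
- robot.hand_in(): hands the job in, once; it reports no verdict.
The state is a dict: "time": time; "q": joint angles; "joint_velocities": joint speeds; "joint_torque": joint torques, N m; "position": TCP position; "tool_rot": TCP orientation; "ft_force": force on the tool from outside, world axes, zero at the start; "moment": the same for the moment, N m; "grip_width": finger opening in m.
Only numpy, scipy, OpenCV 4.12 (cv2) and the standard library are available. Lean on these libraries where they do the work, as an engineer would, in place of code of your own. Each camera call takes 0.05 s, during which the arm holds its last target.

## Task

Unlock the equipment case: take the lock key with the flat upright grip, turn it while its foot is still under the slotted plate until the foot lines up with the slot, draw it up out of the slot, and stand it upright on its foot on the floor of the empty grey tray. Leave the other key, with the round knob, locked in its slot as it is.

Things in the scene. Friction and masses are not known exactly. Their poses are not given: they have to be found in the camera images.
- flat_key: Steel lock key, 0.2 kg, loose, upright in one slot. Origin: centre of underside, z up. Foot bar 70 (x) x 26 (y) x 14 mm high; round stem 14 mm thick; 66 to 112 mm above the origin a flat upright grip 44 wide (x), 12 thick (y), in line with the foot. At the start it stands on the case's inner floor, foot 50 to 77 degrees across the slot (caught), stem within 6 mm of the slot's centre.
- round_key: The key that stays: same steel, foot and stem, but its grip is a round knob 36 mm in diameter, 66 to 98 mm above the origin. Stands in the other slot, foot also across it. Origin at the centre of its underside, z up, x along its foot.
- case: Fixed grey case, 200 (x) x 320 (y) mm, topped by a 6 mm dark steel plate whose top is 100 mm above the bench. Two through slots centred at x = 0, y = -70 and +70 mm, each 92 mm long along x and 46 mm wide along y; which key is in which varies. The inner floor on which the keys stand is 50 mm above the bench. Origin: centre of the underside, at bench level, z up.
- tray: Fixed open grey plastic tray, 180 mm (its x) by 140 mm (its y) by 30 mm high, walls and floor 5 mm thick, empty. Origin at the centre of its underside (bench level), z up.
There are look-alikes about, which are no part of the job. Leave any blue or brown look-alike of the round_key alone.

How it is judged:
By the outcome, as a careful person would: the job done as asked, in the order asked, and still so for the second after the job is handed in, with the robot touching nothing.
It also fails if it takes over 48 s, if anything falls off the work surface, if the arm or the gripper's body presses on something with over 40 N, if the wrist force passes 120 N, or if a joint passes its speed limit or range.

## Working session

There is one attempt and no reset: what is moved stays moved. The work goes in short steps, Python scripts to look and compute and a shell command to move; the robot and the scene stay as the last step left them, time stands still between calls to the robot, and variables do not carry over. Pictures are saved under pics/ and viewed, and the job is handed in when it is done.

```bash
ls; mkdir -p pics
python3 - <<'E'
from rig import robot, optics
import cv2,numpy as np
for n in ["scene","top"]:
    c=optics.camera(n)
    np.savez(f"pics/{n}0.npz",**c)
    cv2.imwrite(f"pics/{n}0.png",c["img"][:,:,::-1])
    print(n,c["position"],c["attitude"],c["camera_matrix"],c["k1"])
print(robot.get_obs())
E
```

```text
pics
scene [1.5782862  0.15651295 0.72150111] [0.3037006  0.36524054 0.67531201 0.56419764] [[530.00147207   0.         273.81081348]
 [  0.         530.00147207 198.38638048]
 [  0.           0.           1.        ]] -0.09513756308367294
top [ 0.47930334 -0.04006835  0.82516871] [ 0.04827808 -0.03935793 -0.69655805  0.71479162] [[391.58476771   0.         272.01525343]
 [  0.         391.58476771 207.02477247]
 [  0.           0.           1.        ]] -0.10572380763375638
{'time': 0.1, 'q': array([ 1.10548103e+00,  5.28388201e-01,  1.43376869e+00,  5.67931803e-06,
        1.18143403e+00, -1.78478790e-01]), 'joint_velocities': array([-0.00080983, -0.00382663, -0.00168659, -0.00062555,  0.00173627,
       -0.00033458]), 'joint_torque': array([ 2.42457900e-04, -4.40988851e+01, -1.77151483e+01,  6.35082833e-02,
        5.33958490e-02, -4.91039214e-05]), 'position': array([0.17647789, 0.59887149, 0.22166204]), 'tool_rot': array([ 1.42928101e-01,  9.89732570e-01, -9.46987727e-04, -3.18584941e-04]), 'ft_force': array([ 0.1830226 , -0.48556118,  0.69482319]), 'moment': array([-0.0267742 , -0.0362117 ,  0.02634057]), 'grip_width': 0.08738657039410776}
```

View pics/scene0.png

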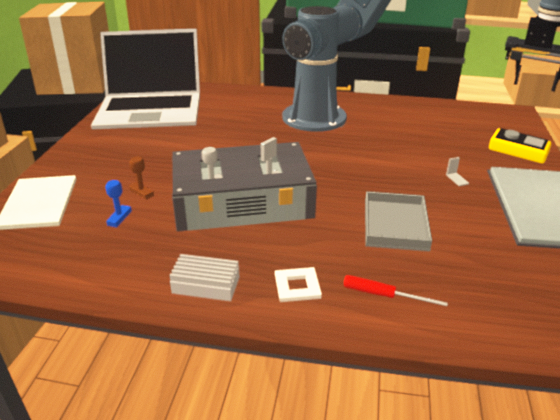

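View pics/top0.png

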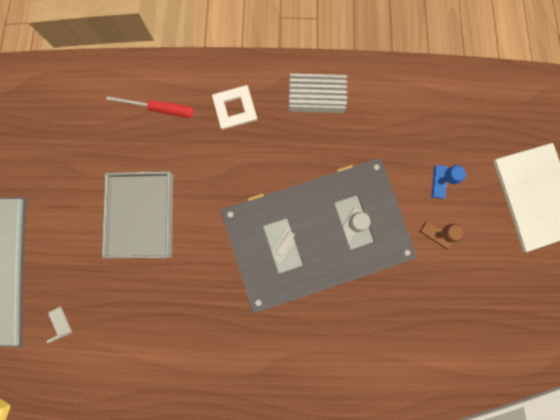

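The top view shows the flat-grip key at about (283,243), the round-knob key at (360,222), and the tray at (137,215). The blue (455,175) and brown (450,233) look-alikes are to be left alone, and so is the small white bracket at (60,325). The flat upright grip only fits (283,243), so I'll measure that one and check it in a crop.

```bash
cat > h.py <<'E'
import numpy as np,cv2
from scipy.spatial.transform import Rotation as R
def cloud(c):
    K=c["camera_matrix"];k=float(c["k1"]);d=c["depth"]
    v,u=np.mgrid[0:420,0:560].astype(float)
    p=cv2.undistortPoints(np.stack([u.ravel(),v.ravel()],1)[:,None],K,np.array([k,0,0,0,0.]))[:,0]
    z=d.ravel()
    P=np.stack([p[:,0]*z,-p[:,1]*z,-z],1)
    W=R.from_quat(c["attitude"]).apply(P)+c["position"]
    W[z==0]=np.nan
    return W.reshape(420,560,3)
def proj(c,W):
    P=R.from_quat(c["attitude"]).inv().apply(np.atleast_2d(W)-c["position"])
    return cv2.projectPoints(np.stack([P[:,0],-P[:,1],-P[:,2]],1),np.zeros(3),np.zeros(3),c["camera_matrix"],np.array([float(c["k1"]),0,0,0,0]))[0][:,0]
E
python3 - <<'E'
from h import *
ct=dict(np.load("pics/top0.npz"));cs=dict(np.load("pics/scene0.npz"))
for n,c in(("top",ct),("scene",cs)):
    W=cloud(c)
    z=W[...,2]; 
    print(n,"table z",np.nanmedian(z[np.abs(z)<.02]))
    A=W.reshape(-1,3); 
    reg=(np.abs(A[:,1]+.05)<.25)&(abs(A[:,0]-.47)<.25)
    pl=A[reg&(abs(A[:,2]-.1)<.004)]
    r=cv2.minAreaRect(pl[:,:2].astype(np.float32)*1000); print("plate",r,np.median(pl[:,2]))
    hi=A[reg&(A[:,2]>.145)&(A[:,2]<.17)]
    # cluster
    import scipy.cluster.hierarchy as h
    l=h.fcluster(h.linkage(hi,'single'),.02,'distance')
    for i in set(l):
        q=hi[l==i]
        if len(q)>5: print("hi",len(q),q.mean(0),q[:,2].min(),q[:,2].max(),cv2.minAreaRect(q[:,:2].astype(np.float32)*1000))
    rt=(A[:,1]>.1)&(A[:,1]<.45)&(abs(A[:,0]-.47)<.25)&(A[:,2]>.02)&(A[:,2]<.04)
    print("tray",cv2.minAreaRect(A[rt][:,:2].astype(np.float32)*1000),rt.sum())
t=cv2.resize(ct["img"][150:320,210:430,::-1],None,fx=3.5,fy=3.5,interpolation=cv2.INTER_CUBIC);cv2.imwrite("pics/ct.png",t)
t=cv2.resize(cs["img"][120:240,150:330,::-1],None,fx=4.4,fy=4.4,interpolation=cv2.INTER_CUBIC);cv2.imwrite("pics/cs.png",t)
E
```

```text
top table z 0.0005851023187113946
plate ((522.62158203125, -117.54231262207031), (200.71234130859375, 320.6461486816406), 19.618955612182617) 0.10044927434175943
hi 153 [ 0.50076947 -0.05240058  0.16232062] 0.15870585390504377 0.16494735830167273 ((501.5819091796875, -52.78985595703125), (11.095032691955566, 42.11530303955078), 59.010501861572266)
hi 270 [ 0.54330288 -0.18379274  0.14821233] 0.14500266875866008 0.15155708561918135 ((543.2200317382812, -184.5884552001953), (31.57339096069336, 32.01620101928711), 1.9825066328048706)
tray ((462.57342529296875, 279.23468017578125), (185.00662231445312, 402.9678955078125), 75.89033508300781) 986
scene table z -0.00017523588389600775
plate ((521.7263793945312, -116.09001159667969), (209.02548217773438, 318.29779052734375), 19.35304832458496) 0.099459862414228
hi 134 [ 0.5055351  -0.05338368  0.15587486] 0.14501200773830236 0.16402928131426697 ((503.4002380371094, -54.42437744140625), (14.736063003540039, 44.84882736206055), 59.41119384765625)
hi 78 [ 0.5444981  -0.18481927  0.14705661] 0.14512243027704474 0.14938031817678532 ((543.63818359375, -184.96109008789062), (31.334068298339844, 30.305627822875977), 67.33360290527344)
tray ((461.9518127441406, 280.15106201171875), (184.08279418945312, 413.61737060546875), 75.16304779052734) 826
```

View pics/ct.png

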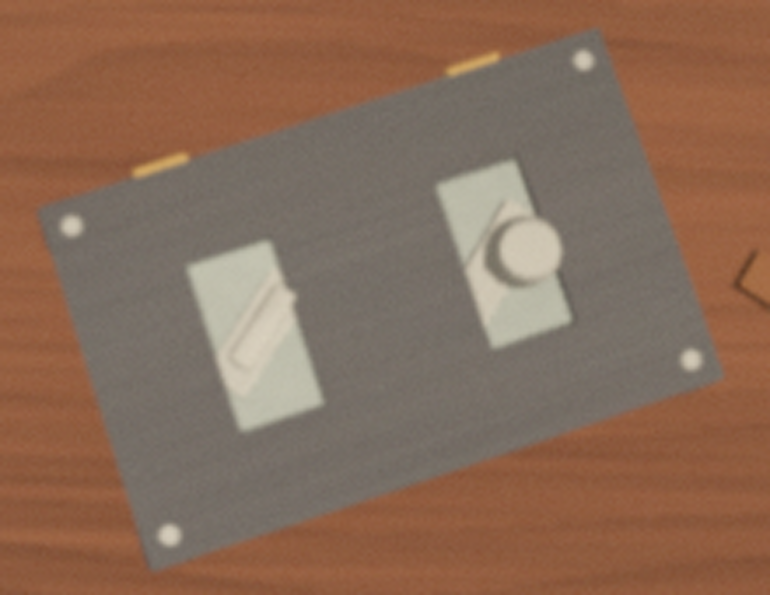

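View pics/cs.png

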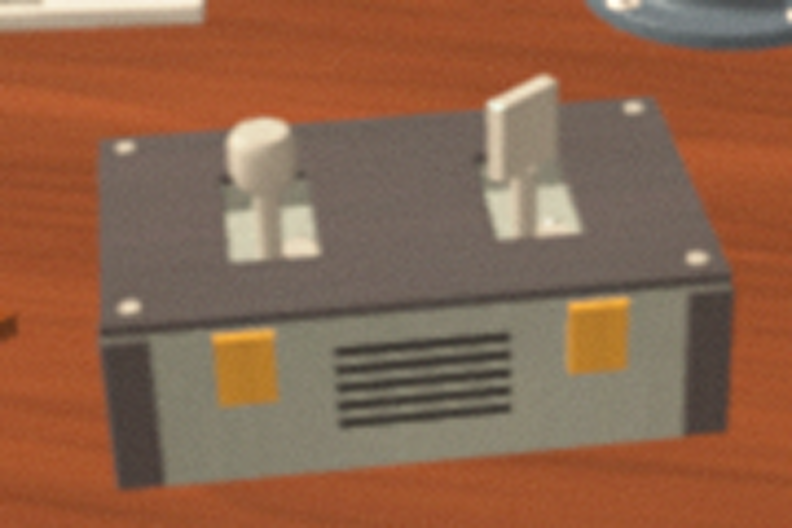

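The crops confirm it. The flat blade grip stands at top-view (283,243), with its top at z = 0.162 as it should be. The round knob, top at z = 0.148, is in the other slot. Next I measure the slot and the tray.

Run:
```python
from h import *
ct=dict(np.load("pics/top0.npz"));cs=dict(np.load("pics/scene0.npz"))
W=cloud(ct);A=W[165:265,95:180].reshape(-1,3)
m=(A[:,2]>.02)&(A[:,2]<.04);print("tray",cv2.minAreaRect(A[m][:,:2].astype(np.float32)*1000),m.sum())
m=(A[:,2]>.003)&(A[:,2]<.01);print("floor",np.median(A[m],0),m.sum())
def xy(u,v,z):
    p=cv2.undistortPoints(np.array([[[u,v]]],float),ct["camera_matrix"],np.array([ct["k1"],0,0,0,0]))[0,0]
    d=R.from_quat(ct["attitude"]).apply([p[0],-p[1],-1]);return (ct["position"]+d*(z-ct["position"][2])/d[2])[:2]
f=lambda a,b:(210+a/3.5-.36,150+b/3.5-.36)
C=[xy(*f(*p),.1) for p in((187,266),(271,240),(324,405),(241,432))]
print("slot",np.round(C,4),np.mean(C,0)); r=cv2.minAreaRect(np.float32(C)*1000);print(r)
T=[xy(*p,.03) for p in((105,173),(172,172),(172,257),(102,258))];print("tray rim",np.round(T,4),np.mean(T,0))
from rig import robot
o=robot.get_obs();M=R.from_quat(o["tool_rot"]);g=np.array([.5015,-.0525,.22])
print("tool delta mm",M.inv().apply(g-o["position"])*1000, M.as_matrix().round(3))
```

```text
tray ((556.3076171875, 256.06146240234375), (181.20407104492188, 141.37741088867188), 2.26011323928833) 972
floor [0.55475779 0.25819573 0.00524078] 4359
slot [[ 0.5343 -0.014 ]
 [ 0.5493 -0.0582]
 [ 0.4631 -0.088 ]
 [ 0.4479 -0.0448]] [ 0.49866843 -0.05126579]
((498.794921875, -51.23897171020508), (91.74954986572266, 46.68489074707031), 19.343563079833984)
tray rim [[0.6422 0.3279]
 [0.6469 0.1825]
 [0.4706 0.1723]
 [0.4631 0.3203]] [0.55568851 0.25074542]
tool delta mm [-496.03044113 -532.79859704    2.53077503] [[-0.959  0.283 -0.001]
 [ 0.283  0.959 -0.002]
 [ 0.    -0.002 -1.   ]]
```

Slot centre is (0.499, -0.051), long axis at 19.4°. The key is at (0.5015, -0.0525) with its grip at -31°, so it needs a turn of about +50.5°. Tray centre is (0.556, 0.256). All of these fit the given sizes, so I move over the key.

```bash
python3 -m inch '[{"dx":-31,"dy":-33.3},{"dx":-31,"dy":-33.3},{"dx":-31,"dy":-33.3},{"dx":-31,"dy":-33.3},{"dx":-31,"dy":-33.3},{"dx":-31,"dy":-33.3},{"dx":-31,"dy":-33.3},{"dx":-31,"dy":-33.3}]'
python3 -m inch '[{"dx":-31,"dy":-33.3},{"dx":-31,"dy":-33.3},{"dx":-31,"dy":-33.3},{"dx":-31,"dy":-33.3},{"dx":-31,"dy":-33.3},{"dx":-31,"dy":-33.3},{"dx":-31,"dy":-33.3},{"az":0.125}]'
python3 -m inch '[{"az":0.13},{"dx":0}]'
cat > d.py <<'E'
import sys
from h import *
from rig import robot
g=np.array([float(a) for a in sys.argv[1:4]])
o=robot.get_obs();M=R.from_quat(o["tool_rot"]);m=M.as_matrix()
print("t",o["time"],"pos",o["position"].round(4),"delta mm",(M.inv().apply(g-o["position"])*1000).round(1),"jaw deg",np.degrees(np.arctan2(m[1,1],m[0,1])).round(2),"z",m[:,2].round(4),"q",o["q"].round(2),"F",o["ft_force"].round(1),"M",o["moment"].round(2),"w",o["grip_width"])
E
python3 d.py .5015 -.0525 .22
```

```text
t 0.1 pos [0.1765 0.5989 0.2217] delta mm [-496.  -532.8    2.5] jaw deg 73.57 z [-9.0e-04 -1.8e-03 -1.0e+00] q [ 1.11  0.53  1.43  0.    1.18 -0.18] F [ 0.2 -0.5  0.7] M [-0.03 -0.04  0.03] w 0.08738657039410776invalid input
invalid input
invalid input
```

The rows were refused as invalid, so every key probably has to be given.

```bash
python3 -m inch '[{"ax":0,"ay":0,"az":0,"dx":-31,"dy":-33.3,"dz":0,"gripper":100}]'; python3 d.py .5015 -.0525 .22
```

```text
time: 0.2
position: [0.1962, 0.5621, 0.2221]
tool_rot: [0.141, 0.99, 0.002, -0.0]
ft_force: [1.3, -1.0, -0.0]
grip_width: 0.0868
t 0.2 pos [0.1962 0.5621 0.2221] delta mm [-4.647e+02 -5.050e+02 -3.000e-01] jaw deg 73.8 z [ 5.0e-04  4.1e-03 -1.0e+00] q [ 1.05  0.49  1.51  0.    1.14 -0.24] F [ 1.3 -1.  -0. ] M [-0.01 -0.05  0.01] w 0.08676700155042222
```

```bash
python3 -m inch '[{"ax":0,"ay":0,"az":0,"dx":-31,"dy":-33,"dz":0,"gripper":100},{"ax":0,"ay":0,"az":0,"dx":-31,"dy":-33,"dz":0,"gripper":100},{"ax":0,"ay":0,"az":0,"dx":-31,"dy":-33,"dz":0,"gripper":100},{"ax":0,"ay":0,"az":0,"dx":-31,"dy":-33,"dz":0,"gripper":100},{"ax":0,"ay":0,"az":0,"dx":-31,"dy":-33,"dz":0,"gripper":100},{"ax":0,"ay":0,"az":0,"dx":-31,"dy":-33,"dz":0,"gripper":100},{"ax":0,"ay":0,"az":0,"dx":-31,"dy":-33,"dz":0,"gripper":100},{"ax":0,"ay":0,"az":0,"dx":0,"dy":0,"dz":0,"gripper":100}]'; python3 d.py .5015 -.0525 .22
```

```text
time: 1.0
position: [0.342, 0.2719, 0.2224]
tool_rot: [0.146, 0.989, -0.001, 0.0]
ft_force: [-0.2, 0.9, 0.1]
grip_width: 0.0873
t 1.0 pos [0.342  0.2719 0.2224] delta mm [-246.6 -264.3    3. ] jaw deg 73.17 z [ 3.0e-04 -1.6e-03 -1.0e+00] q [ 0.42  0.28  1.88 -0.    0.98 -0.86] F [-0.2  0.9  0.1] M [-0.   -0.03 -0.06] w 0.08727103790514373
```

```bash
python3 -m inch '[{"ax":0,"ay":0,"az":0,"dx":-31,"dy":-33,"dz":0,"gripper":100},{"ax":0,"ay":0,"az":0,"dx":-31,"dy":-33,"dz":0,"gripper":100},{"ax":0,"ay":0,"az":0,"dx":-31,"dy":-33,"dz":0,"gripper":100},{"ax":0,"ay":0,"az":0,"dx":-31,"dy":-33,"dz":0,"gripper":100},{"ax":0,"ay":0,"az":0,"dx":-31,"dy":-33,"dz":0,"gripper":100},{"ax":0,"ay":0,"az":0,"dx":-31,"dy":-33,"dz":0,"gripper":100},{"ax":0,"ay":0,"az":0,"dx":-31,"dy":-33,"dz":0,"gripper":100},{"ax":0,"ay":0,"az":0,"dx":-30,"dy":-33,"dz":0,"gripper":100}]' >/dev/null
python3 -m inch '[{"ax":0,"ay":0,"az":0.125,"dx":0,"dy":0,"dz":0,"gripper":100},{"ax":0,"ay":0,"az":0.12,"dx":0,"dy":0,"dz":0,"gripper":100},{"ax":0,"ay":0,"az":0,"dx":0,"dy":0,"dz":0,"gripper":100}]'; python3 d.py .5015 -.0525 .22
python3 - <<'E'
from h import *
from rig import optics
c=optics.camera("wrist");np.savez("pics/w1.npz",**c);cv2.imwrite("pics/w1.png",c["img"][:,:,::-1])
A=cloud(c).reshape(-1,3);m=(A[:,2]>.15)&(A[:,2]<.17)&(np.hypot(A[:,0]-.5,A[:,1]+.05)<.04)
q=A[m];print(m.sum(),q.mean(0) if len(q) else 0); 
if len(q)>5: print(cv2.minAreaRect(q[:,:2].astype(np.float32)*1000))
E
```

```text
time: 2.1
position: [0.5021, -0.0467, 0.2221]
tool_rot: [0.263, 0.965, 0.0, -0.001]
ft_force: [-0.1, -0.0, 0.3]
grip_width: 0.0869
t 2.1 pos [ 0.5021 -0.0467  0.2221] delta mm [-2.4 -5.3  2.1] jaw deg 59.53 z [-9.e-04  8.e-04 -1.e+00] q [-0.32  0.37  1.73  0.    1.05 -1.35] F [-0.1 -0.   0.3] M [-0.03  0.06  0.05] w 0.08687871629159355
924 [ 0.49774268 -0.05251312  0.16155657]
((499.04052734375, -53.40130615234375), (11.991973876953125, 44.16069030761719), 57.47965621948242)
```

View pics/w1.png

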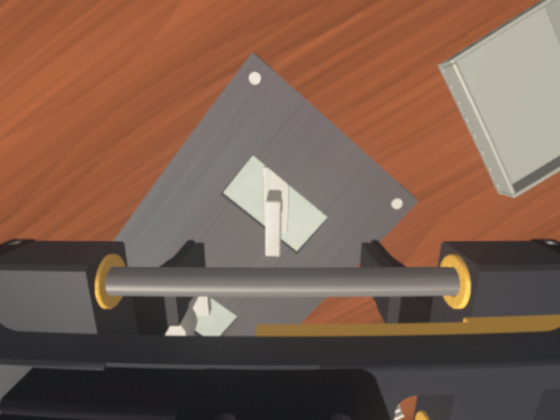

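The wrist view shows the blade at (273,225), running parallel to the fingers between the jaws. Its measured centre is (0.499, -0.053), against (0.5016, -0.0528) from the top camera. I correct the offset and go down.

```bash
python3 d.py .5005 -.053 .119; python3 -m inch '[{"ax":0,"ay":0,"az":0.015,"dx":-2,"dy":-6,"dz":0,"gripper":100},{"ax":0,"ay":0,"az":0,"dx":0,"dy":0,"dz":35,"gripper":100},{"ax":0,"ay":0,"az":0,"dx":0,"dy":0,"dz":35,"gripper":100},{"ax":0,"ay":0,"az":0,"dx":0,"dy":0,"dz":22,"gripper":100},{"ax":0,"ay":0,"az":0,"dx":0,"dy":0,"dz":8,"gripper":100},{"ax":0,"ay":0,"az":0,"dx":0,"dy":0,"dz":0,"gripper":100},{"ax":0,"ay":0,"az":0,"dx":0,"dy":0,"dz":0,"gripper":100}]'; python3 d.py .5005 -.053 .119
python3 - <<'E'
from h import *
from rig import optics
c=optics.camera("wrist");cv2.imwrite("pics/w2.png",c["img"][:,:,::-1])
E
```

```text
t 2.15 pos [ 0.502  -0.0465  0.2222] delta mm [ -2.1  -6.3 103.2] jaw deg 59.69 z [-8.e-04  5.e-04 -1.e+00] q [-0.31  0.37  1.73  0.    1.05 -1.36] F [-0.1  0.6  0.6] M [ 0.03 -0.03  0.02] w 0.08695675702982776
time: 2.85
position: [0.5016, -0.0536, 0.1234]
tool_rot: [0.27, 0.963, -0.0, 0.001]
ft_force: [-0.4, 0.2, -0.3]
grip_width: 0.0872
t 2.85 pos [ 0.5016 -0.0536  0.1234] delta mm [ 1.3 -0.   4.4] jaw deg 58.71 z [ 1.7e-03 -6.0e-04 -1.0e+00] q [-0.33  0.52  1.83 -0.    0.79 -1.35] F [-0.4  0.2 -0.3] M [-0.02  0.05 -0.02] w 0.0872200677709009
```

View pics/w2.png

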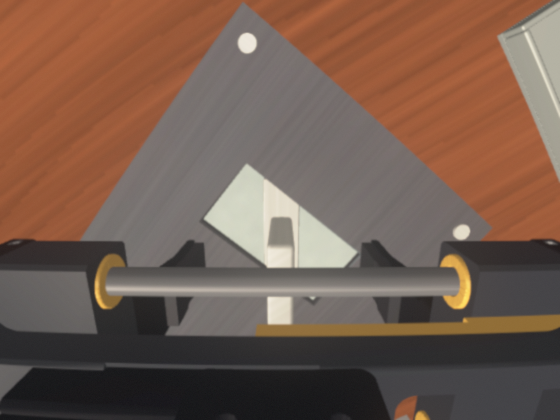

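The blade at (281,250) sits midway between the fingers at 180 and 370. I close on it.

```bash
python3 -m inch '[{"ax":0,"ay":0,"az":0,"dx":0,"dy":0,"dz":4,"gripper":50},{"ax":0,"ay":0,"az":0,"dx":0,"dy":0,"dz":0,"gripper":20},{"ax":0,"ay":0,"az":0,"dx":0,"dy":0,"dz":0,"gripper":10},{"ax":0,"ay":0,"az":0,"dx":0,"dy":0,"dz":0,"gripper":5},{"ax":0,"ay":0,"az":0,"dx":0,"dy":0,"dz":0,"gripper":5},{"ax":0,"ay":0,"az":0,"dx":0,"dy":0,"dz":0,"gripper":5}]' 35; python3 d.py .5005 -.053 .119
```

```text
time: 3.5
position: [0.5008, -0.0535, 0.1186]
tool_rot: [0.27, 0.963, -0.0, 0.0]
ft_force: [0.0, -0.0, 0.5]
grip_width: 0.0468
t 3.5 pos [ 0.5008 -0.0535  0.1186] delta mm [ 0.5  0.3 -0.4] jaw deg 58.67 z [ 1.e-04 -1.e-04 -1.e+00] q [-0.33  0.53  1.83 -0.    0.78 -1.35] F [ 0.  -0.   0.5] M [-0.02  0.04 -0.01] w 0.04684000707271418
```

```bash
python3 -m inch '[{"ax":0,"ay":0,"az":0,"dx":0,"dy":0,"dz":0,"gripper":5},{"ax":0,"ay":0,"az":0,"dx":0,"dy":0,"dz":0,"gripper":5},{"ax":0,"ay":0,"az":0,"dx":0,"dy":0,"dz":0,"gripper":5},{"ax":0,"ay":0,"az":0,"dx":0,"dy":0,"dz":0,"gripper":5},{"ax":0,"ay":0,"az":0,"dx":0,"dy":0,"dz":0,"gripper":5},{"ax":0,"ay":0,"az":0,"dx":0,"dy":0,"dz":0,"gripper":5},{"ax":0,"ay":0,"az":0,"dx":0,"dy":0,"dz":0,"gripper":5},{"ax":0,"ay":0,"az":0,"dx":0,"dy":0,"dz":0,"gripper":5}]'; python3 d.py .5005 -.053 .119
```

```text
time: 4.3
position: [0.5007, -0.0535, 0.1185]
tool_rot: [0.27, 0.963, -0.0, -0.0]
ft_force: [0.6, -0.0, -1.7]
grip_width: 0.0116
t 4.3 pos [ 0.5007 -0.0535  0.1185] delta mm [ 0.4  0.3 -0.5] jaw deg 58.67 z [-2.e-04  0.e+00 -1.e+00] q [-0.33  0.53  1.83 -0.    0.78 -1.35] F [ 0.6 -0.  -1.7] M [-0.02 -0.   -0.01] w 0.011649950597322727
```

Gripped: the opening is 11.6 mm on a 12 mm blade. I lift 4 mm so the foot stays well under the plate, then turn +50.7°.

```bash
python3 -m inch '[{"ax":0,"ay":0,"az":0,"dx":0,"dy":0,"dz":-4,"gripper":5},{"ax":0,"ay":0,"az":-0.12,"dx":0,"dy":0,"dz":0,"gripper":5},{"ax":0,"ay":0,"az":-0.12,"dx":0,"dy":0,"dz":0,"gripper":5},{"ax":0,"ay":0,"az":-0.12,"dx":0,"dy":0,"dz":0,"gripper":5},{"ax":0,"ay":0,"az":0,"dx":0,"dy":0,"dz":0,"gripper":5}]'; python3 d.py .4988 -.0512 .1225
python3 -m inch '[{"ax":0,"ay":0,"az":-0.12,"dx":0,"dy":0,"dz":0,"gripper":5},{"ax":0,"ay":0,"az":-0.12,"dx":0,"dy":0,"dz":0,"gripper":5},{"ax":0,"ay":0,"az":-0.12,"dx":0,"dy":0,"dz":0,"gripper":5},{"ax":0,"ay":0,"az":-0.12,"dx":0,"dy":0,"dz":0,"gripper":5},{"ax":0,"ay":0,"az":-0.045,"dx":0,"dy":0,"dz":0,"gripper":5},{"ax":0,"ay":0,"az":0,"dx":0,"dy":0,"dz":0,"gripper":5},{"ax":0,"ay":0,"az":0,"dx":0,"dy":0,"dz":0,"gripper":5}]';python3 d.py .4988 -.0512 .1225
python3 - <<'E'
from h import *
from rig import optics
c=optics.camera("top");np.savez("pics/t3.npz",**c);cv2.imwrite("pics/t3.png",cv2.resize(c["img"][150:320,210:430,::-1],None,fx=3.5,fy=3.5,interpolation=cv2.INTER_CUBIC))
c=optics.camera("wrist");cv2.imwrite("pics/w3.png",c["img"][:,:,::-1])
c=optics.camera("scene");cv2.imwrite("pics/s3.png",cv2.resize(c["img"][100:240,150:330,::-1],None,fx=4,fy=4,interpolation=cv2.INTER_CUBIC))
E
```

```text
time: 4.8
position: [0.5007, -0.0534, 0.1227]
tool_rot: [0.093, 0.996, 0.0, -0.0]
ft_force: [-0.7, 0.6, -1.0]
grip_width: 0.0119
t 4.8 pos [ 0.5007 -0.0534  0.1227] delta mm [2.3 1.8 0.2] jaw deg 79.29 z [-1.e-04  1.e-04 -1.e+00] q [-0.33  0.52  1.83  0.    0.79 -1.71] F [-0.7  0.6 -1. ] M [ 0.03 -0.04 -0.  ] w 0.011922513062112635
time: 5.5
position: [0.5007, -0.0534, 0.1226]
tool_rot: [-0.167, 0.986, 0.0, -0.0]
ft_force: [-0.5, 0.4, -1.9]
grip_width: 0.0116
t 5.5 pos [ 0.5007 -0.0534  0.1226] delta mm [1.1 2.7 0.1] jaw deg 109.24 z [-1.e-04  1.e-04 -1.e+00] q [-0.33  0.52  1.83  0.    0.79 -2.24] F [-0.5  0.4 -1.9] M [ 0.05  0.03 -0.01] w 0.011640141799338696
```

View pics/w3.png

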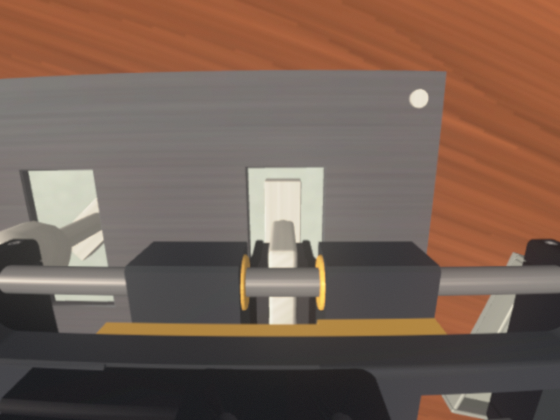

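View pics/s3.png

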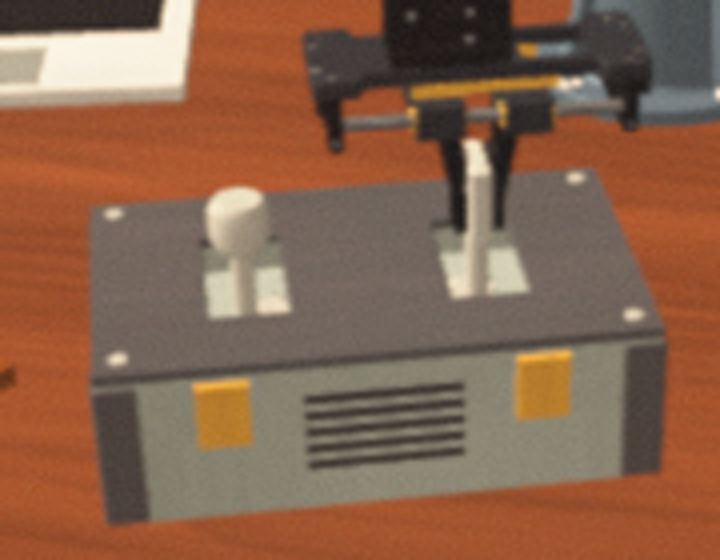

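In the wrist view the foot (x 264–301) lies parallel to the slot (x 248–323), about 2 mm left of its centre. I nudge it and draw up, checking force on the way.

```bash
python3 -m inch '[{"ax":0,"ay":0,"az":0,"dx":1,"dy":2,"dz":0,"gripper":5},{"ax":0,"ay":0,"az":0,"dx":0,"dy":0,"dz":0,"gripper":5},{"ax":0,"ay":0,"az":0,"dx":0,"dy":0,"dz":-12,"gripper":5},{"ax":0,"ay":0,"az":0,"dx":0,"dy":0,"dz":-12,"gripper":5},{"ax":0,"ay":0,"az":0,"dx":0,"dy":0,"dz":-6,"gripper":5},{"ax":0,"ay":0,"az":0,"dx":0,"dy":0,"dz":-6,"gripper":5}]'
python3 -m inch '[{"ax":0,"ay":0,"az":0,"dx":0,"dy":0,"dz":-12,"gripper":5},{"ax":0,"ay":0,"az":0,"dx":0,"dy":0,"dz":-12,"gripper":5},{"ax":0,"ay":0,"az":0,"dx":0,"dy":0,"dz":-12,"gripper":5},{"ax":0,"ay":0,"az":0,"dx":0,"dy":0,"dz":-12,"gripper":5},{"ax":0,"ay":0,"az":0,"dx":0,"dy":0,"dz":0,"gripper":5}]'
python3 d.py .556 .256 .2
python3 - <<'E'
from h import *
from rig import optics
c=optics.camera("scene");cv2.imwrite("pics/s4.png",cv2.resize(c["img"][60:240,150:390,::-1],None,fx=3.3,fy=3.3,interpolation=cv2.INTER_CUBIC))
E
```

```text
time: 6.25
position: [0.4994, -0.052, 0.1595]
tool_rot: [-0.168, 0.986, -0.0, 0.0]
ft_force: [-0.0, -0.9, -2.2]
grip_width: 0.0119
time: 6.75
position: [0.5002, -0.0522, 0.2082]
tool_rot: [-0.168, 0.986, -0.001, 0.002]
ft_force: [-0.1, 0.2, -1.9]
grip_width: 0.0121
t 6.75 pos [ 0.5002 -0.0522  0.2082] delta mm [-154.9  272.3    8. ] jaw deg 109.38 z [ 0.0035 -0.0012 -1.    ] q [-0.33  0.38  1.75 -0.    1.   -2.24] F [-0.1  0.2 -1.9] M [ 0.01  0.   -0.01] w 0.012109425322927019
```

View pics/s4.png

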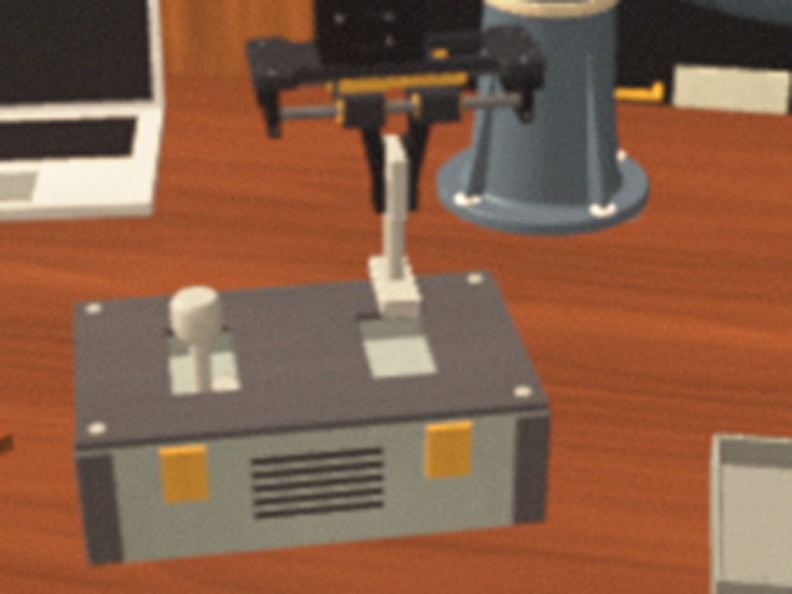

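The key is out of the slot and upright, and the slot is empty. I carry it over the tray.

```bash
python3 -m inch '[{"ax":0,"ay":0,"az":0,"dx":-10,"dy":17,"dz":0,"gripper":5},{"ax":0,"ay":0,"az":0,"dx":-22,"dy":39,"dz":0,"gripper":5},{"ax":0,"ay":0,"az":0,"dx":-25,"dy":43,"dz":0,"gripper":5},{"ax":0,"ay":0,"az":0,"dx":-25,"dy":43,"dz":0,"gripper":5},{"ax":0,"ay":0,"az":0,"dx":-25,"dy":43,"dz":0,"gripper":5},{"ax":0,"ay":0,"az":0,"dx":-22,"dy":39,"dz":0,"gripper":5},{"ax":0,"ay":0,"az":0,"dx":-17,"dy":30,"dz":0,"gripper":5},{"ax":0,"ay":0,"az":0,"dx":-9,"dy":18,"dz":0,"gripper":5}]'
python3 -m inch '[{"ax":0,"ay":0,"az":0,"dx":0,"dy":0,"dz":0,"gripper":5},{"ax":0,"ay":0,"az":0,"dx":0,"dy":0,"dz":0,"gripper":5}]';python3 d.py .556 .256 .0735
python3 - <<'E'
from h import *
from rig import optics
c=optics.camera("scene");cv2.imwrite("pics/s5.png",cv2.resize(c["img"][60:260,300:560,::-1],None,fx=3,fy=3,interpolation=cv2.INTER_CUBIC))
A=cloud(c).reshape(-1,3);m=(np.hypot(A[:,0]-.556,A[:,1]-.256)<.05)&(A[:,2]>.1)&(A[:,2]<.17);print(np.percentile(A[m][:,2],[0,1,5]),m.sum())
q=A[m&(A[:,2]<.148)];print(q.mean(0))
E
```

```text
time: 7.6
position: [0.5547, 0.2591, 0.2053]
tool_rot: [-0.17, 0.986, 0.0, -0.001]
ft_force: [0.4, -0.1, -1.3]
grip_width: 0.0117
time: 7.8
position: [0.5542, 0.2559, 0.2054]
tool_rot: [-0.169, 0.986, -0.0, -0.001]
ft_force: [-0.4, -0.0, -1.3]
grip_width: 0.0117
t 7.8 pos [0.5542 0.2559 0.2054] delta mm [ -2.1  -0.5 131.9] jaw deg 109.44 z [-0.0024 -0.0013 -1.    ] q [ 0.25  0.53  1.49 -0.    1.13 -1.66] F [-0.4 -0.  -1.3] M [0.02 0.   0.01] w 0.01168654629797658
[0.13632965 0.13756323 0.13881871] 305
[0.57147329 0.25572535 0.14273247]
```

View pics/s5.png

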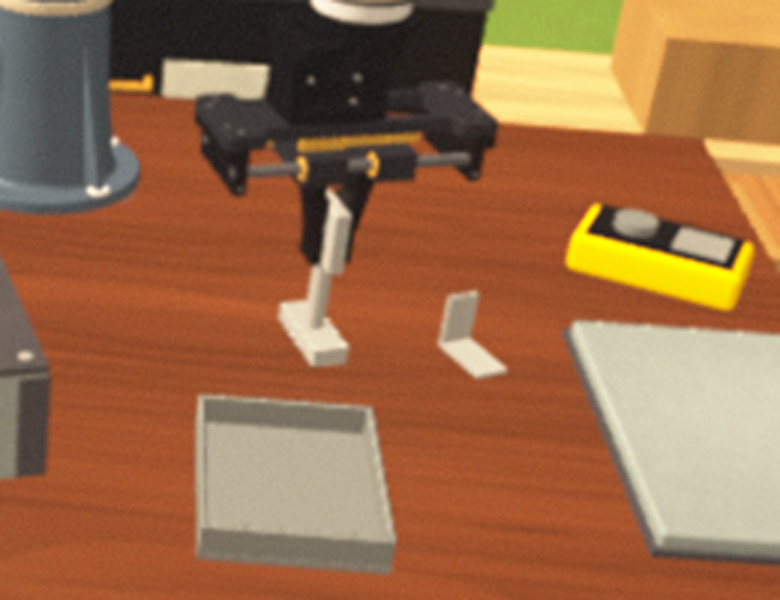

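The key hangs over the tray with its underside at about z = 0.137. I go down, then creep to contact.

```bash
python3 -m inch '[{"ax":0,"ay":0,"az":0,"dx":-1,"dy":0,"dz":15,"gripper":5},{"ax":0,"ay":0,"az":0,"dx":-1,"dy":0,"dz":30,"gripper":5},{"ax":0,"ay":0,"az":0,"dx":0,"dy":0,"dz":32,"gripper":5},{"ax":0,"ay":0,"az":0,"dx":0,"dy":0,"dz":25,"gripper":5},{"ax":0,"ay":0,"az":0,"dx":0,"dy":0,"dz":14,"gripper":5},{"ax":0,"ay":0,"az":0,"dx":0,"dy":0,"dz":6,"gripper":5},{"ax":0,"ay":0,"az":0,"dx":0,"dy":0,"dz":0,"gripper":5},{"ax":0,"ay":0,"az":0,"dx":0,"dy":0,"dz":0,"gripper":5}]'
python3 d.py .556 .256 .0735;python3 -m inch '[{"ax":0,"ay":0,"az":0,"dx":0,"dy":0,"dz":3,"gripper":5},{"ax":0,"ay":0,"az":0,"dx":0,"dy":0,"dz":2,"gripper":5},{"ax":0,"ay":0,"az":0,"dx":0,"dy":0,"dz":0,"gripper":5}]'
```

```text
time: 8.65
position: [0.558, 0.2567, 0.0857]
tool_rot: [-0.168, 0.986, 0.0, 0.001]
ft_force: [0.4, 0.8, -1.9]
grip_width: 0.0117
t 8.65 pos [0.558  0.2567 0.0857] delta mm [ 2.2  0.  12.2] jaw deg 109.35 z [ 2.1e-03  5.0e-04 -1.0e+00] q [ 0.25  0.69  1.57 -0.    0.88 -1.66] F [ 0.4  0.8 -1.9] M [0.08 0.02 0.02] w 0.011681201631382216
time: 8.95
position: [0.557, 0.2569, 0.0798]
tool_rot: [-0.168, 0.986, 0.0, 0.0]
ft_force: [-0.2, 0.1, -1.0]
grip_width: 0.0115
```

```bash
python3 -m inch '[{"ax":0,"ay":0,"az":0,"dx":0,"dy":0,"dz":2.5,"gripper":5},{"ax":0,"ay":0,"az":0,"dx":0,"dy":0,"dz":1.5,"gripper":5},{"ax":0,"ay":0,"az":0,"dx":0,"dy":0,"dz":0,"gripper":5},{"ax":0,"ay":0,"az":0,"dx":0,"dy":0,"dz":0,"gripper":5}]'; python3 -m inch '[{"ax":0,"ay":0,"az":0,"dx":0,"dy":0,"dz":1,"gripper":5},{"ax":0,"ay":0,"az":0,"dx":0,"dy":0,"dz":0,"gripper":5}]'; python3 -m inch '[{"ax":0,"ay":0,"az":0,"dx":0,"dy":0,"dz":1,"gripper":5},{"ax":0,"ay":0,"az":0,"dx":0,"dy":0,"dz":0,"gripper":5}]'
```

```text
time: 9.35
position: [0.5569, 0.2568, 0.0754]
tool_rot: [-0.168, 0.986, -0.0, -0.0]
ft_force: [-0.5, 0.1, -2.2]
grip_width: 0.0117
time: 9.55
position: [0.557, 0.2567, 0.0745]
tool_rot: [-0.168, 0.986, -0.0, -0.0]
ft_force: [-0.2, 0.4, -1.8]
grip_width: 0.0116
time: 9.75
position: [0.5571, 0.2568, 0.0735]
tool_rot: [-0.168, 0.986, 0.0, 0.0]
ft_force: [0.2, 0.4, -2.4]
grip_width: 0.0117
```

```bash
python3 -m inch '[{"ax":0,"ay":0,"az":0,"dx":0,"dy":0,"dz":0.5,"gripper":5},{"ax":0,"ay":0,"az":0,"dx":0,"dy":0,"dz":0,"gripper":5}]'; python3 -m inch '[{"ax":0,"ay":0,"az":0,"dx":0,"dy":0,"dz":0.5,"gripper":5},{"ax":0,"ay":0,"az":0,"dx":0,"dy":0,"dz":0,"gripper":5}]'
python3 - <<'E'
from h import *
from rig import optics
c=optics.camera("scene");cv2.imwrite("pics/s6.png",cv2.resize(c["img"][130:260,330:470,::-1],None,fx=4.5,fy=4.5,interpolation=cv2.INTER_CUBIC))
E
```

```text
time: 9.95
position: [0.5571, 0.2568, 0.0735]
tool_rot: [-0.168, 0.986, -0.0, 0.0]
ft_force: [-0.6, -1.0, 2.4]
grip_width: 0.0118
time: 10.15
position: [0.5571, 0.2568, 0.0735]
tool_rot: [-0.168, 0.986, -0.0, 0.0]
ft_force: [-1.1, -1.5, 5.9]
grip_width: 0.0118
```

View pics/s6.png

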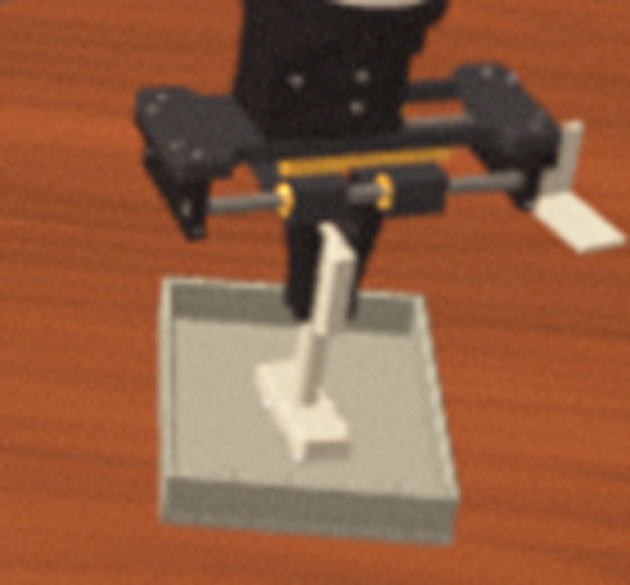

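Contact: the force rose to about 6 N at z = 0.0735 as expected, and the foot stands on the tray floor. I release.

```bash
python3 -m inch '[{"ax":0,"ay":0,"az":0,"dx":0,"dy":0,"dz":-0.5,"gripper":5},{"ax":0,"ay":0,"az":0,"dx":0,"dy":0,"dz":0,"gripper":16},{"ax":0,"ay":0,"az":0,"dx":0,"dy":0,"dz":0,"gripper":22},{"ax":0,"ay":0,"az":0,"dx":0,"dy":0,"dz":0,"gripper":40},{"ax":0,"ay":0,"az":0,"dx":0,"dy":0,"dz":0,"gripper":60},{"ax":0,"ay":0,"az":0,"dx":0,"dy":0,"dz":0,"gripper":60},{"ax":0,"ay":0,"az":0,"dx":0,"dy":0,"dz":0,"gripper":60},{"ax":0,"ay":0,"az":0,"dx":0,"dy":0,"dz":0,"gripper":60}]'
python3 - <<'E'
from h import *
from rig import optics
c=optics.camera("scene");cv2.imwrite("pics/s7.png",cv2.resize(c["img"][130:260,330:470,::-1],None,fx=4.5,fy=4.5,interpolation=cv2.INTER_CUBIC))
E
```

```text
time: 11.0
position: [0.557, 0.2568, 0.073]
tool_rot: [-0.168, 0.986, -0.0, -0.0]
ft_force: [-0.6, 1.0, -1.2]
grip_width: 0.0488
```

View pics/s7.png

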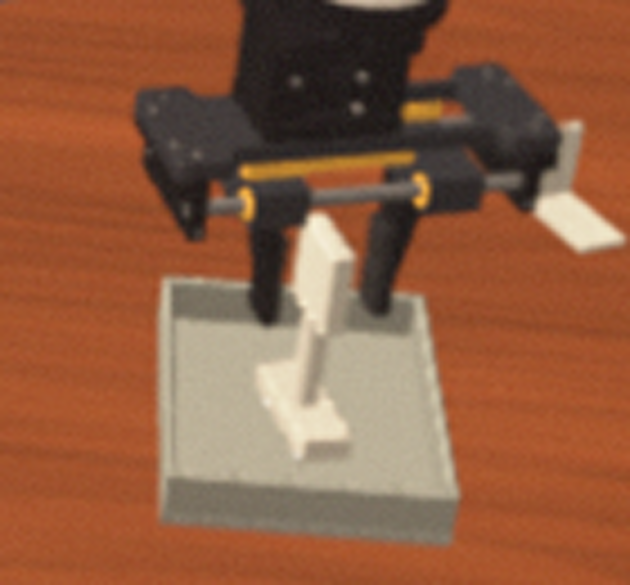

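The key stands free in the tray. I retreat straight up, then back off sideways.

```bash
python3 -m inch '[{"ax":0,"ay":0,"az":0,"dx":0,"dy":0,"dz":-10,"gripper":60},{"ax":0,"ay":0,"az":0,"dx":0,"dy":0,"dz":-25,"gripper":60},{"ax":0,"ay":0,"az":0,"dx":0,"dy":0,"dz":-35,"gripper":60},{"ax":0,"ay":0,"az":0,"dx":0,"dy":0,"dz":-35,"gripper":60},{"ax":0,"ay":0,"az":0,"dx":0,"dy":0,"dz":-30,"gripper":60},{"ax":0,"ay":0,"az":0,"dx":30,"dy":20,"dz":0,"gripper":60},{"ax":0,"ay":0,"az":0,"dx":40,"dy":25,"dz":0,"gripper":60},{"ax":0,"ay":0,"az":0,"dx":30,"dy":20,"dz":0,"gripper":60}]'
python3 -m inch '[{"ax":0,"ay":0,"az":0,"dx":20,"dy":10,"dz":0,"gripper":60},{"ax":0,"ay":0,"az":0,"dx":0,"dy":0,"dz":0,"gripper":60},{"ax":0,"ay":0,"az":0,"dx":0,"dy":0,"dz":0,"gripper":60},{"ax":0,"ay":0,"az":0,"dx":0,"dy":0,"dz":0,"gripper":60}]'
python3 - <<'E'
from h import *
from rig import optics
c=optics.camera("scene");cv2.imwrite("pics/s8.png",c["img"][:,:,::-1])
def stat(c,n):
    A=cloud(c).reshape(-1,3)
    m=(np.hypot(A[:,0]-.557,A[:,1]-.257)<.06)&(A[:,2]>.105)&(A[:,2]<.125);q=A[m];print(n,m.sum(),q.mean(0),q[:,2].max(),cv2.minAreaRect(q[:,:2].astype(np.float32)*1000))
    k=(np.hypot(A[:,0]-.5433,A[:,1]+.1845)<.04)&(A[:,2]>.145)&(A[:,2]<.155);print("knob",A[k].mean(0))
c2=optics.camera("top");cv2.imwrite("pics/t8.png",c2["img"][:,:,::-1])
stat(c2,"top")
stat(c,"scene")
E
```

```text
time: 11.85
position: [0.4387, 0.2849, 0.209]
tool_rot: [-0.168, 0.986, 0.0, -0.0]
ft_force: [0.2, -0.1, -0.3]
grip_width: 0.0521
time: 12.25
position: [0.4207, 0.2879, 0.2087]
tool_rot: [-0.168, 0.986, 0.0, 0.001]
ft_force: [-0.5, 0.3, 0.5]
grip_width: 0.0524
top 196 [0.55737784 0.25569559 0.11512929] 0.1201121869869799 ((558.2460327148438, 257.5019836425781), (43.87633514404297, 13.546590805053711), 20.86721420288086)
knob [ 0.54347455 -0.18415559  0.14825468]
scene 97 [0.56131173 0.25681931 0.11349629] 0.11910579980583091 ((557.0908203125, 256.88238525390625), (46.045230865478516, 12.557389259338379), 18.971696853637695)
knob [ 0.54447974 -0.18505593  0.14732642]
```

View pics/s8.png

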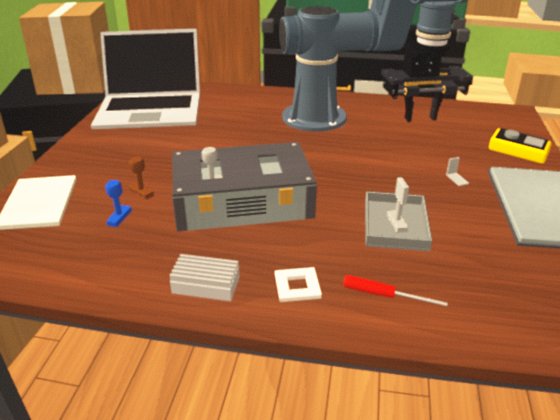

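View pics/t8.png

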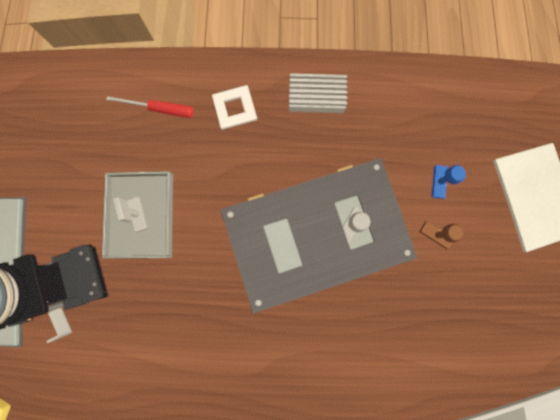

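The key stands upright in the tray at (397,210) in the scene view. Its grip top is at about z = 0.117 and directly over the foot. The round key is unmoved and the robot is clear.

```bash
python3 -c "
from rig import robot
robot.hand_in(); print(robot.get_obs()['time'])"
```

```text
the job is handed in; nothing more can be done
the job is handed in; nothing more can be done
```

I unlocked the flat-grip key and stood it upright on its foot on the tray floor, then handed the job in at about 12.4 s of robot time. With the foot still under the plate, I raised the key 4 mm and turned it about 50.6° to line up with the slot. It came up out of the slot without catching, and I set it near the middle of the tray with about 6 N of contact force.

- **Flat key:** after release, the top and scene cameras put its grip at about (0.558, 0.257). The top of the grip read z ≈ 0.115, with 0.117 expected. The two cameras agree to about 1 mm, and that is where I set it down, so it is upright.
- **Round key:** its knob was measured within 1 mm of where it started, still across its slot. The blue and brown look-alikes were not touched.
- **Robot:** the gripper was open and clear of everything at hand-in.
- **Disagreements:** before the grasp, the wrist and top cameras differed by about 2.5 mm on the key's position. I aimed between the two. The first move commands were refused as invalid because they left out some keys; nothing moved.

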